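Assemble the bean grading sieve stack

TASK

Put the sample sieves together on the shaker for grading green coffee: onto the steel catch pan nest first the blue sieve (smallest holes), then the yellow, then the red (largest holes), and last the black lid, each fully home and level before the next goes on. Lower each piece into place instead of dropping it, and leave the spare green sieve, the bowl, the jar and the scoop where they are.

Things in the scene. Friction and masses are not known exactly. Their poses are not given: they have to be found in the camera images.
- pan_mouth (a point): Target: centre of the mouth of the open steel catch pan on the round grey shaker base, at rim level, 56 mm above the table; z up. Fixed. Base 108 mm diameter, 30 mm high; pan 64 mm outer diameter, 26 mm high, mouth 58 mm, 22 mm deep. The stack is built on it: nested, the rims of the three sieves are 86, 116 and 146 mm above the table.
- blue_mid (a point): Blue ring sieve, floor plate with many small dark holes, upright, 38 mm tall, about 90 g: tapered foot 8 mm high (44 to 54 mm diameter), above it a 30 mm high blue wall, 64 mm outer diameter, open top (58 mm mouth). Point: its centre, 19 mm above underside, 19 mm below rim; z up. Its foot enters a mouth below with 2 mm play until the wall rests on the rim: its centre is then 11 mm above that rim (30 mm above the centre of a sieve below).
- yellow_mid (a point): Yellow ring sieve, floor plate with medium dark holes, upright, 38 mm tall, about 90 g: tapered foot 8 mm high (44 to 54 mm diameter), above it a 30 mm high yellow wall, 64 mm outer diameter, open top (58 mm mouth). Point: its centre, 19 mm above underside, 19 mm below rim; z up. Its foot enters a mouth below with 2 mm play until the wall rests on the rim: its centre is then 11 mm above that rim (30 mm above the centre of a sieve below).
- red_mid (a point): Red ring sieve, floor plate with a few large dark holes, upright, 38 mm tall, about 90 g: tapered foot 8 mm high (44 to 54 mm diameter), above it a 30 mm high red wall, 64 mm outer diameter, open top (58 mm mouth). Point: its centre, 19 mm above underside, 19 mm below rim; z up. Its foot enters a mouth below with 2 mm play until the wall rests on the rim: its centre is then 11 mm above that rim (30 mm above the centre of a sieve below).
- lid_mid (a point): Black round lid with a wooden knob, upright, 44 mm tall, about 90 g: tapered foot 0 to 8 mm (44 to 54 mm diameter), disc of 64 mm diameter from 8 to 16 mm, upright knob of 22 mm diameter from 16 to 44 mm. Point: its centre, 22 mm above underside, in the knob; z up. The foot enters a sieve's mouth with 2 mm play until the disc rests on the rim: centre 14 mm above that rim, 33 mm above the sieve's centre.
- green_mid (a point): Green ring sieve, floor plate with small dark holes, upright, 38 mm tall, about 90 g: tapered foot 8 mm high (44 to 54 mm diameter), above it a 30 mm high green wall, 64 mm outer diameter, open top (58 mm mouth). Point: its centre, 19 mm above underside, 19 mm below rim; z up. The spare: not to be used or moved.
- bowl_mid (a point): White ceramic cupping bowl, 84 mm in diameter and 55 mm tall; not to be moved. The point is its centre, half-way up.
- jar_mid (a point): Amber glass jar with black cap, 72 mm in diameter, 80 mm tall, standing at the far left; not to be moved. The point is its centre, half-way up.
- scoop_grip (a point): Spoon-shaped scoop, 170 mm long, lying flat at the far right of the work; not to be moved. The point lies on its handle.
Mind the look-alikes: they are no part of the job. What is shaped like the part that bears yellow_mid but orange is not meant.

How it is judged:
By the outcome, as a careful person would: the job done as asked, in the order asked, and still so for the second after the job is handed in, with the robot touching nothing.
It also fails if it takes over 125 s, if anything falls off the work surface, if the arm or the gripper's body presses on something with over 40 N, if the wrist force passes 120 N, or if a joint passes its speed limit or range.

ROBOT

A 6-joint arm with a two-finger parallel gripper is mounted at the origin on the work surface. World frame = base frame: x ahead of the robot, y to its left, z up, the work surface at z = 0. Lengths are in m, angles in rad, forces in N, time in s.
With the tool pointing down it reaches from about 0.35 to 0.8 m from the base axis. Payload 7.3 kg.
Tool frame: the origin (TCP) lies between the finger pads; the fingertips stand 25 mm ahead of it and the grasp point (between the pads) lies 6 mm ahead of it (r.tip_extent is the distance from the TCP to the fingertips, in m); z points along the fingers, y is the direction in which the jaws open and shut (so a half turn about z gives the same grasp; the last joint's range is limited). The gripper opens to 85 mm and grips with 20 to 120 N. Pads are 22 mm wide; open, the fingers measure 114 mm over their backs; the gripper's body (76 mm by 85 mm) begins 54 mm behind the grasp point. The pads swing forward as they close: fully open they stand 13 mm farther back than shut.
Start: joints at [-1.388, 0.342, 1.524, -0, 1.275, -0.146], TCP at [0.17, -0.497, 0.223] pointing down, gripper open.
Joint ranges: [-2.53, 2.53], [-0.77, 2.02], [0.04, 2.7], [-1, 4.14], [0.28, 2.66], [-3.11, 3.11]. Speed limits (rad/s): [2.57, 2.57, 3.14, 3.14, 3.14, 3.14].

INTERFACE

Orientations are given as a unit quaternion [x, y, z, w].
In Python, from workcell import r, command_gripper, optics gives the robot as it stands. The module is installed in compiled form; this text tells all that it offers. Calls block until the motion is done:
- r.reach(position, orientation): joint-space move of the TCP to a pose.
- r.move_straight(position, orientation=None, speed=0.15, max_force=None): straight line of the TCP; orientation=None keeps the orientation; speed is the mean speed in m/s. With max_force (N) it stops when the force on the tool has changed by that much, and returns True; else False.
- r.movej(angles): joint-space move.
- command_gripper(opening, force=None): finger opening in m; force is the grip in N (None keeps the last); returns when the fingers have stopped.
- r.hold(seconds).
- r.solve_ik(position, orientation): joint angles nearest the present ones, or None.
- r.read_state(): the state.
- optics.get_image(name): name is "scene" or "top" or "wrist"; returns (picture, depth): 420x560x3 uint8, red, green, blue; 420x560 float32, m along the optical axis (not along the pixel's ray), 0 where there is no reading.
- optics.camera_model(name): a dict with "K" (3x3 intrinsics, pixels), "k1" (the pictures are not rectified: a ray, as slopes to the right and down, at radius r is drawn at 1 + k1 r^2 times it, then the intrinsics apply), "R" (3x3) and "t" (3): a world point X has camera coordinates R X + t; the wrist camera has in their place "tool_from_camera" (4x4, takes a point from camera to tool coordinates, whose origin is the TCP and whose axes are the flange's). Camera axes: x right, y down, z forward; pixel columns grow to the right and rows downward; lengths in m; the calibration is good to about 2 mm. A picture is of the moment at which its call begins: read the wrist's pose just before it. camera_model takes no time and is no camera call.
A pose or a line that the arm cannot do raises r.PlanningError and nothing moves.
- r.finish_job(): hands the job in, once; it reports no verdict.
The state is a dict: "time_s": time; "joint_positions": joint angles; "dq": joint speeds; "tau": joint torques, N m; "eef_pos": TCP position; "eef_rot": TCP orientation; "contact_force": force on the tool from outside, world axes, zero at the start; "torque": the same for the moment, N m; "grip_width": finger opening in m.
Only numpy, scipy, OpenCV 4.12 (cv2) and the standard library are available. Lean on these libraries where they do the work, as an engineer would, in place of code of your own. Each camera call takes 0.05 s, during which the arm holds its last target. There are 200 camera calls.

## Working session

There is one attempt and no reset: what is moved stays moved. The work goes in short steps, each a Python script; the robot and the scene stay as the last script left them, time stands still between calls to the robot, and variables do not carry over. Pictures are saved under pics/ and viewed, about 12 in all and at most 16, crops included, and the job is handed in when it is done.

```bash
mkdir -p pics; python3 - <<'E'
from workcell import r,optics
import cv2,numpy as np
for n in("scene","top"):
    p,d=optics.get_image(n); cv2.imwrite(f"pics/{n}0.png",p[:,:,::-1]); np.savez(f"pics/{n}0.npz",p=p,d=d)
    m=optics.camera_model(n); print(n,m)
print(optics.camera_model("wrist")); s=r.read_state(); print(s["time_s"],s["eef_rot"],s["eef_pos"],s["grip_width"],s["contact_force"])
E
```

```text
scene {'K': array([[449.61761704,   0.        , 284.12695793],
       [  0.        , 449.61761704, 207.9924492 ],
       [  0.        ,   0.        ,   1.        ]]), 'k1': -0.11764249347935192, 'R': array([[ 0.45604112,  0.88994996, -0.00394524],
       [ 0.72443143, -0.37379138, -0.57920558],
       [-0.51693868,  0.26128351, -0.81517196]]), 't': array([-0.30460536, -0.3859726 ,  1.51842958])}
top {'K': array([[542.87647866,   0.        , 287.41390906],
       [  0.        , 542.87647866, 205.18432403],
       [  0.        ,   0.        ,   1.        ]]), 'k1': -0.11642954886973424, 'R': array([[ 1.79646915e-03, -9.99922539e-01, -1.23162006e-02],
       [-9.94779907e-01, -5.30357580e-04, -1.02042420e-01],
       [ 1.02027984e-01,  1.24352250e-02, -9.94703803e-01]]), 't': array([0.02764811, 0.62573388, 1.5362787 ])}
{'K': array([[319.23805403,   0.        , 274.69862429],
       [  0.        , 319.23805403, 204.21999517],
       [  0.        ,   0.        ,   1.        ]]), 'k1': -0.02096077297072597, 'tool_from_camera': array([[-1.16737057e-03, -9.64440148e-01, -2.64298768e-01,
         6.72953378e-02],
       [ 9.99998686e-01, -1.42311816e-03,  7.76179396e-04,
         1.77640137e-04],
       [-1.12470695e-03, -2.64297515e-01,  9.64440542e-01,
        -1.51020830e-01],
       [ 0.00000000e+00,  0.00000000e+00,  0.00000000e+00,
         1.00000000e+00]])}
0.1 [ 9.86520141e-01  1.63638531e-01 -1.53174003e-05 -6.65750083e-04] [ 0.16947434 -0.49652169  0.22211217] 0.085560384180274 [ 0.03611484  0.09014617 -0.8640455 ]
```

View pics/top0.png

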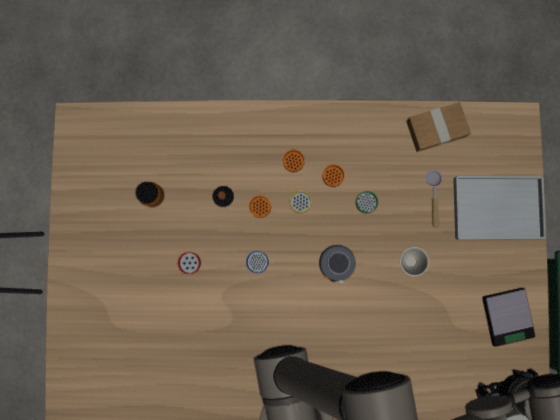

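View pics/scene0.png

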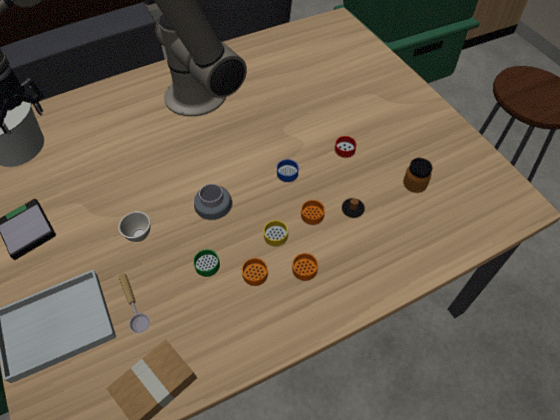

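```bash
cat > h.py <<'E'
import numpy as np,cv2
from scipy.optimize import least_squares
from scipy.spatial.transform import Rotation as Ro
from workcell import r,command_gripper,optics
def cloud(name,d,pose=None):
    """world xyz of every pixel (420x560x3), nan where no depth"""
    m=optics.camera_model(name); v,u=np.mgrid[:420,:560]
    uv=cv2.undistortPoints(np.stack([u,v],-1).reshape(-1,1,2).astype(float),m["K"],np.array([m["k1"],0,0,0.]))[:,0]
    z=np.where(d>0,d,np.nan).reshape(-1,1); P=np.hstack([uv*z,z])
    if name=="wrist":
        T=m["tool_from_camera"]; P=P@T[:3,:3].T+T[:3,3]
        P=Ro.from_quat(pose[1]).apply(P)+pose[0]
    else: P=(P-m["t"])@m["R"]
    return P.reshape(420,560,3)
def fit(C,xy,zt,rad,tol=.005,win=.05):
    """circle of outer radius rad: centre from the points at height zt about xy"""
    c=np.array(xy,float)
    for w in(win,.042,.038):
        k=(abs(C[...,2]-zt)<tol)&(np.hypot(C[...,0]-c[0],C[...,1]-c[1])<w); Q=C[k][:,:2]
        if len(Q)<15: return None
        s=least_squares(lambda p:np.hypot(*(Q-p[:2]).T)-rad,c,loss="soft_l1",f_scale=.002)
        c=s.x
    return c,len(Q),np.median(C[k][:,2]),np.sqrt(np.mean(s.fun**2))
E
python3 - <<'E'
from h import *
f=np.load("pics/top0.npz"); C=cloud("top",f["d"])
for n,u,v,z,rad in[("blue",257,262,.038,.0305),("yellow",301,203,.038,.0305),("red",189,263,.038,.0305),("lid",223,196,.044,.006),("lid disc",223,196,.016,.022),("green",367,202,.038,.0305),("pan",338,263,.056,.0305),("base",338,263,.030,.045)]:
    g=np.nanmedian(C[v-8:v+9,u-8:u+9].reshape(-1,3),0)
    print(n,g.round(3),fit(C,g[:2],z,rad))
print("table",np.nanmedian(C[320:340,120:200,2]),r.tip_extent)
E
```

```text
blue [0.462 0.117 0.014] (array([0.4620822 , 0.11598615]), 67, np.float64(0.03820457650334261), np.float64(0.0009841107112452212))
yellow [ 0.634 -0.011  0.014] (array([ 0.63597345, -0.00883278]), 67, np.float64(0.03739111528059335), np.float64(0.0009385249796101685))
red [0.458 0.315 0.014] (array([0.46052817, 0.31279196]), 70, np.float64(0.038317302157680325), np.float64(0.0014157323677892668))
lid [0.653 0.216 0.017] (array([0.65383277, 0.21745839]), 36, np.float64(0.04471381453348071), np.float64(0.0027300967231394884))
lid disc [0.653 0.216 0.017] (array([0.65413291, 0.2196681 ]), 267, np.float64(0.015909278040323212), np.float64(0.005828693414720763))
green [ 0.637 -0.205  0.013] (array([ 0.63542952, -0.20154123]), 68, np.float64(0.03739730640897107), np.float64(0.0009736743275564324))
pan [ 0.459 -0.117  0.035] (array([ 0.46033529, -0.11533924]), 65, np.float64(0.05579339829803538), np.float64(0.0012636242877759412))
base [ 0.459 -0.117  0.035] (array([ 0.45765015, -0.10578802]), 305, np.float64(0.030980458596564942), np.float64(0.0185589479995506))
table 0.0006295164923860444 0.025
```

```bash
cat >> h.py <<'E'
Q=np.array([1.,0,0,0])
def look(xy,zt,rad,tag=None,h=.12,**k):
    """picture from above xy, fitted circle centre"""
    s=r.read_state(); p,d=optics.get_image("wrist")
    if tag: cv2.imwrite(f"pics/{tag}.png",p[:,:,::-1])
    C=cloud("wrist",d,(s["eef_pos"],s["eef_rot"])); f=fit(C,xy,zt,rad,**k)
    print(tag,"t",round(s["time_s"],1),"tcp",s["eef_pos"].round(4),"F",s["contact_force"].round(1),"w",round(s["grip_width"],4),"fit",f)
    return f
E
python3 - <<'E'
from h import *
for xy,z in[((.46,.116),.17),((.636,-.009),.17),((.46,.313),.17),((.654,.218),.17),((.46,-.115),.25)]: print(r.solve_ik([*xy,z],Q))
r.reach([.46,-.115,.2],Q); look((.46,-.115),.056,.0305,"w_pan")
r.reach([.462,.116,.17],Q); look((.462,.116),.038,.0305,"w_blue")
E
```

```text
[ 8.52739614e-02  3.03286450e-01  1.73916034e+00 -4.44089210e-16
  1.09914586e+00  1.65607029e+00]
[-1.34554471e-01  5.87503052e-01  1.27049366e+00 -4.44089210e-16
  1.28359594e+00  1.43624186e+00]
[ 4.59724752e-01  4.45025277e-01  1.51687577e+00 -4.44089210e-16
  1.17969161e+00  2.03052108e+00]
[ 2.10697654e-01  6.90385625e-01  1.08066561e+00 -4.44089210e-16
  1.37054142e+00  1.78149398e+00]
[-4.06812159e-01  2.26541663e-01  1.60860117e+00 -4.44089210e-16
  1.30644982e+00  1.16398417e+00]
w_pan t 1.9 tcp [ 0.46   -0.1157  0.2   ] F [ 0.8 -0.8 -0.2] w 0.0854 fit (array([ 0.46068019, -0.11738083]), 711, np.float64(0.05556482505022842), np.float64(0.001006561177839094))
w_blue t 2.8 tcp [0.4624 0.1151 0.1702] F [ 0.2 -0.2  0.8] w 0.0854 fit (array([0.46329987, 0.11396221]), 783, np.float64(0.03757836630050168), np.float64(0.001008008584057623))
```

View pics/w_pan.png

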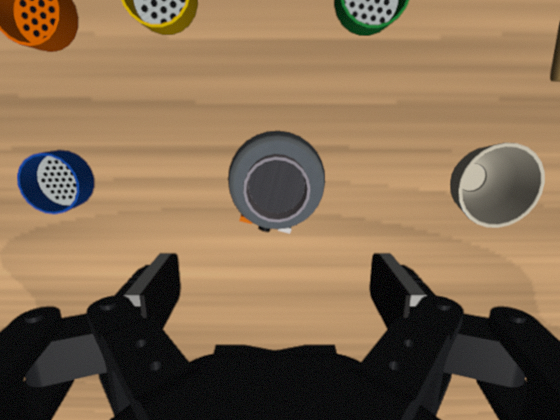

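View pics/w_blue.png

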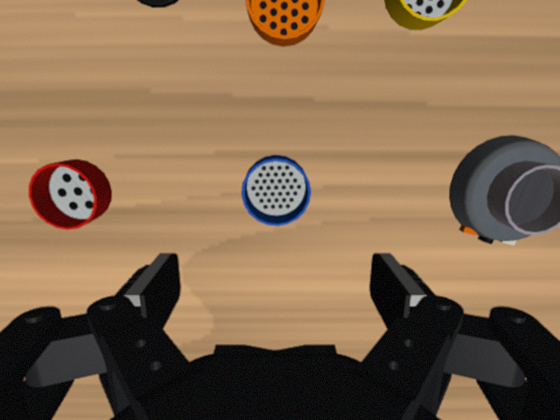

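```bash
cat >> h.py <<'E'
def pick(xy,z,tag,force=40,top=.14):
    """straight down onto xy with TCP z, grip, lift"""
    r.move_straight([*xy,z+.06],Q,speed=.2)
    print("touch",r.move_straight([*xy,z],Q,speed=.08,max_force=10))
    command_gripper(.01,force); s=r.read_state(); print("gripped",s["grip_width"],s["eef_pos"].round(4))
    r.move_straight([*s["eef_pos"][:2],z+top],Q,speed=.15)
    return s["eef_pos"]
E
python3 - <<'E'
from h import *
pick((.4633,.1140),.034,"blue")
r.reach([.4607,-.1174,.175],Q)
look((.4607,-.1174),.175+.004,.0305,"h_blue",tol=.008)
E
```

```text
touch False
gripped 0.01003198256915599 [0.4633 0.114  0.034 ]
h_blue t 7.0 tcp [ 0.4606 -0.1166  0.1747] F [-0.6  0.2  0.8] w 0.0098 fit (array([ 0.43604292, -0.12612801]), 52, np.float64(0.18532655573035717), np.float64(0.003756989591119628))
```

View pics/h_blue.png

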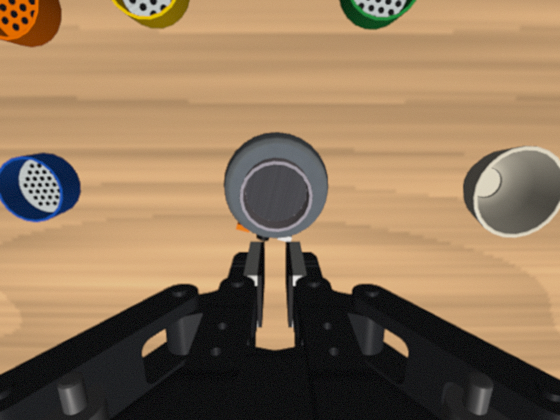

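The fingers closed empty over the pan: the pan is at (277,190) and blue is still on the table at (40,187). I'll check whether it moved and find out why the grip missed.

```bash
python3 - <<'E'
from h import *
r.reach([.4633,.114,.12],Q); command_gripper(.085); look((.4633,.114),.038,.0305,"w_blue2")
s=r.read_state(); p,d=optics.get_image("wrist"); C=cloud("wrist",d,(s["eef_pos"],s["eef_rot"]))-s["eef_pos"]
# finger tip profile, open gripper (pads at |y|~.04-.057, tool x ~0)
k=(abs(C[...,0])<.02)&(abs(C[...,1])<.07)&(C[...,2]>-.06); P=C[k]
for a in np.arange(-.07,.07,.01):
    q=P[(P[:,1]>a)&(P[:,1]<a+.01)]
    if len(q): print(round(a,3),len(q),"zmin",np.percentile(q[:,2],2).round(4),"x",np.percentile(q[:,0],[2,98]).round(4))
E
```

```text
w_blue2 t 8.7 tcp [0.4633 0.114  0.12  ] F [-0.   0.8 -0.1] w 0.0849 fit (array([0.46339961, 0.1139615 ]), 1144, np.float64(0.03749978297224902), np.float64(0.0010203924667231286))
-0.07 5726 zmin 0.0673 x [-0.0103  0.0138]
-0.06 4262 zmin 0.0382 x [-0.0069  0.0133]
-0.05 4118 zmin 0.0244 x [-0.0093  0.014 ]
-0.04 2286 zmin 0.073 x [-0.0012  0.0182]
-0.03 3196 zmin 0.0849 x [0.0112 0.0198]
-0.02 2630 zmin 0.0818 x [0.0102 0.02  ]
-0.01 3405 zmin 0.0823 x [0.0101 0.0197]
0.0 3367 zmin 0.0823 x [0.0102 0.0197]
0.01 2550 zmin 0.0818 x [0.0102 0.02  ]
0.02 3220 zmin 0.0847 x [0.0113 0.0198]
0.03 2283 zmin 0.073 x [-0.0013  0.0184]
0.04 4100 zmin 0.0245 x [-0.0091  0.0141]
0.05 3923 zmin 0.0373 x [-0.0068  0.0134]
0.06 5349 zmin 0.0671 x [-0.0103  0.014 ]
```

View pics/w_blue2.png

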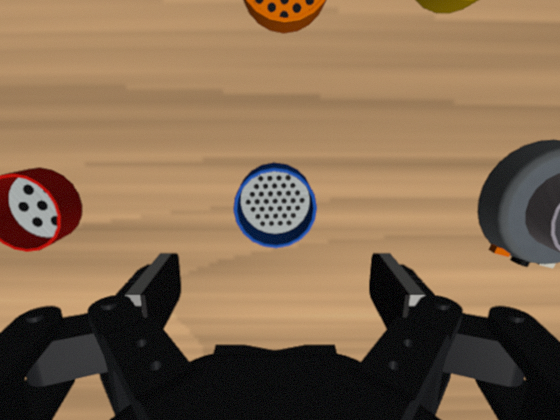

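```bash
python3 - <<'E'
from h import *
for w in(.085,.066,.022):
    command_gripper(w,40); s=r.read_state(); p,d=optics.get_image("wrist")
    C=cloud("wrist",d,(s["eef_pos"],s["eef_rot"])); C=Ro.from_quat(s["eef_rot"]).inv().apply((C-s["eef_pos"]).reshape(-1,3)).reshape(C.shape)
    k=(d>0)&(d<.17); v,u=np.nonzero(k); print("w",s["grip_width"],"rows from",v.min())
    z=np.where(k,C[...,2],-9); 
    for i in np.argsort(-z.ravel())[[0,20,60,150,400,1000]]:
        a,b=divmod(i,560); print((b,a),"d",d[a,b].round(4),"tool",C[a,b].round(4))
cv2.imwrite("pics/w_022.png",p[:,:,::-1])
print(r.read_state()["time_s"])
E
```

```text
w 0.08486788781600843 rows from 253
(np.int64(370), np.int64(268)) d 0.143 tool [ 0.0019  0.0429 -0.0207]
(np.int64(179), np.int64(277)) d 0.1428 tool [-0.0018 -0.0429 -0.0218]
(np.int64(181), np.int64(290)) d 0.1436 tool [-0.0079 -0.0422 -0.0227]
(np.int64(176), np.int64(256)) d 0.1376 tool [ 0.0095 -0.0426 -0.0242]
(np.int64(374), np.int64(274)) d 0.1369 tool [ 0.0022  0.0428 -0.027 ]
(np.int64(174), np.int64(293)) d 0.1332 tool [-0.0037 -0.0421 -0.0323]
w 0.06620631444843543 rows from 248
(np.int64(204), np.int64(273)) d 0.1505 tool [-0.0037 -0.0333 -0.0144]
(np.int64(345), np.int64(272)) d 0.1488 tool [-0.0025  0.0329 -0.0159]
(np.int64(346), np.int64(276)) d 0.1485 tool [-0.0042  0.0333 -0.0167]
(np.int64(202), np.int64(272)) d 0.1455 tool [-0.0009 -0.0331 -0.0188]
(np.int64(350), np.int64(254)) d 0.1396 tool [ 0.0094  0.0331 -0.0221]
(np.int64(351), np.int64(291)) d 0.1376 tool [-0.0052  0.033  -0.0282]
w 0.02219384119007224 rows from 242
(np.int64(252), np.int64(268)) d 0.157 tool [-0.0044 -0.0111 -0.0078]
(np.int64(252), np.int64(269)) d 0.155 tool [-0.0039 -0.0109 -0.0098]
(np.int64(251), np.int64(253)) d 0.1494 tool [ 0.0059 -0.011  -0.0129]
(np.int64(251), np.int64(272)) d 0.1496 tool [-0.0028 -0.011  -0.0151]
(np.int64(313), np.int64(247)) d 0.1418 tool [ 0.0115  0.0171 -0.0193]
(np.int64(308), np.int64(255)) d 0.1339 tool [ 0.0114  0.0141 -0.0275]
10.0167
```

The depth shows the real fingertips about 16 mm *behind* the reported TCP at 64 mm opening, not 25 mm ahead. That explains the clean miss. Blue is unmoved, so I'll grip lower, with a force guard.

```bash
python3 - <<'E'
from h import *
command_gripper(.085); c=(.4634,.1140)
p=pick(c,-.006,"blue",top=.13)
print(r.read_state()["grip_width"])
r.reach([.4607,-.1174,.12],Q)
look((.4607,-.1174),.12+.044,.0305,"h_blue2",tol=.008)
E
```

```text
touch False
gripped 0.06179403609808183 [ 0.4638  0.114  -0.0052]
0.06197612311544588
h_blue2 t 14.3 tcp [ 0.4606 -0.1166  0.1196] F [ 0.1  0.2 -0.2] w 0.0623 fit (array([ 0.46095991, -0.11662377]), 5632, np.float64(0.16232039078493427), np.float64(0.0021213397664834816))
```

View pics/h_blue2.png

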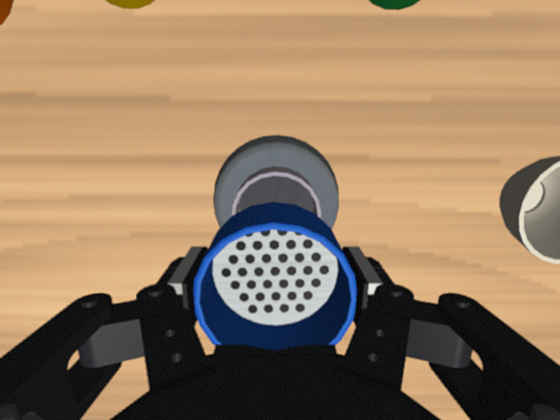

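```bash
cat >> h.py <<'E'
PAN=np.array([.4607,-.1174])
def lower(xy,z,F=8):
    """lower to TCP z (expected seat) with the force guarded; reports height at contact"""
    r.move_straight([*xy,z+.018],Q,speed=.12)
    t=r.move_straight([*xy,z-.002],Q,speed=.025,max_force=F); s=r.read_state()
    print("contact",t,"tcp",s["eef_pos"].round(4),"seat z",round(z,4),"F",s["contact_force"].round(1),"t",round(s["time_s"],1))
    return s["eef_pos"][2]-z
def release(w=.085,up=.1):
    command_gripper(w); p=r.read_state()["eef_pos"]
    r.move_straight([*p[:2],p[2]+up],Q,speed=.15)
E
python3 - <<'E'
from h import *
e=lower(PAN,.0428)
if e<.002:
    release(up=.11); look(PAN,.086,.0305,"s_blue")
E
```

```text
contact True tcp [ 0.4605 -0.1174  0.0428] seat z 0.0428 F [-1.5  0.2  6.2] t 15.7
s_blue t 16.9 tcp [ 0.4594 -0.1169  0.1515] F [-0.1  0.4 -0.7] w 0.0852 fit (array([ 0.46017172, -0.11737191]), 1341, np.float64(0.0855341524878095), np.float64(0.0010290638656773772))
```

```bash
cat >> h.py <<'E'
def fit(C,xy,zt,rad,tol=.005,win=.05,_f=fit):
    f=_f(C,xy,zt,rad,tol,win)
    if f is None: return None
    c=f[0]; h=np.hypot(C[...,0]-c[0],C[...,1]-c[1]); k=(abs(C[...,2]-zt)<tol)&(abs(h-.0305)<.002); P=C[k]
    a=np.linalg.lstsq(np.c_[P[:,:2]-c,np.ones(len(P))],P[:,2],rcond=None)[0] if len(P)>20 else None
    return c.round(4),f[1],"z",f[2].round(4),"rms",f[3].round(4),"slope",None if a is None else a[:2].round(3)
E
python3 - <<'E'
from h import *
look(PAN,.086,.0305,"s_blue_b")
r.reach([.636,-.009,.13],Q); f=look((.636,-.009),.038,.0305,"w_yel")
pick(f[0],-.006,"yel",top=.16)
w=r.read_state()["grip_width"]; print(w)
if w>.058:
    r.reach([*PAN,.14],Q); look(PAN,.184,.0305,"h_yel",tol=.004)
E
```

```text
s_blue_b t 17.0 tcp [ 0.4593 -0.1168  0.1512] F [0.2 0.5 0.4] w 0.0852 fit (array([ 0.4601, -0.1174]), 1343, 'z', np.float64(0.0855), 'rms', np.float64(0.001), 'slope', array([0.011, 0.001]))
w_yel t 17.9 tcp [ 0.6351 -0.0096  0.1295] F [-0.7 -0.5 -0.2] w 0.0847 fit (array([ 0.6375, -0.0107]), 1075, 'z', np.float64(0.0375), 'rms', np.float64(0.001), 'slope', array([ 0.008, -0.003]))
touch False
gripped 0.06323528533554176 [ 0.6382 -0.0107 -0.0049]
0.06336087981525984
h_yel t 21.8 tcp [ 0.4619 -0.1175  0.1403] F [ 1.2  0.6 -0.9] w 0.0637 fit (array([ 0.4616, -0.1175]), 3876, 'z', np.float64(0.1828), 'rms', np.float64(0.0018), 'slope', array([ 0.   , -0.001]))
```

View pics/s_blue.png

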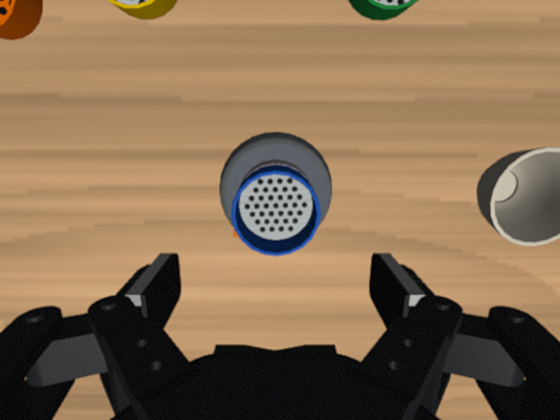

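View pics/h_yel.png

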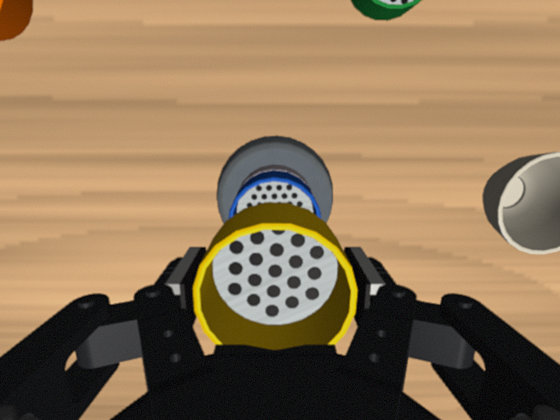

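```bash
python3 - <<'E'
from h import *
B=np.array([.4602,-.1174])
e=lower(B,.0731)
assert e<.002
release(up=.11); f=look(B,.116,.0305,"s_yel"); assert f and abs(f[3]-.116)<.002
r.reach([.4605,.3128,.13],Q); f=look((.4605,.3128),.038,.0305,"w_red")
pick(f[0],-.006,"red",top=.19)
w=r.read_state()["grip_width"]; print(w)
if w>.058:
    r.reach([*B,.18],Q); look(B,.223,.0305,"h_red",tol=.004)
E
```

```text
contact True tcp [ 0.46   -0.1174  0.073 ] seat z 0.0731 F [-1.3  0.2  5.6] t 23.1
s_yel t 24.3 tcp [ 0.4589 -0.1169  0.1816] F [-0.3  0.4  0.3] w 0.0847 fit (array([ 0.4597, -0.1173]), 1341, 'z', np.float64(0.1155), 'rms', np.float64(0.001), 'slope', array([ 0.011, -0.   ]))
w_red t 25.9 tcp [0.461  0.3119 0.1301] F [-0.3 -0.3 -0. ] w 0.0851 fit (array([0.4596, 0.3116]), 1055, 'z', np.float64(0.0376), 'rms', np.float64(0.001), 'slope', array([ 0.01 , -0.001]))
touch False
gripped 0.06397908579758202 [ 0.46    0.3118 -0.005 ]
0.06400277503297883
h_red t 30.8 tcp [ 0.4605 -0.1167  0.18  ] F [-1.   0.7 -1.2] w 0.0636 fit (array([ 0.4604, -0.1167]), 4088, 'z', np.float64(0.2224), 'rms', np.float64(0.0018), 'slope', array([ 0.005, -0.001]))
```

View pics/h_red.png

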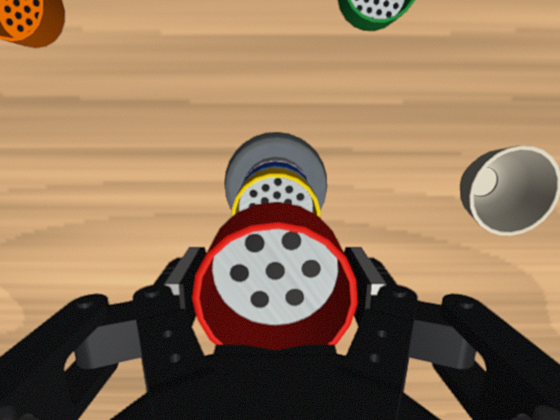

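```bash
python3 - <<'E'
from h import *
Y=np.array([.4598,-.1173])
e=lower(Y,.103)
assert e<.002
release(up=.11); f=look(Y,.146,.0305,"s_red"); assert f and abs(f[3]-.146)<.002
g=np.array([.653,.217]); r.reach([*g,.13],Q)
s=r.read_state(); p,d=optics.get_image("wrist"); cv2.imwrite("pics/w_lid.png",p[:,:,::-1])
C=cloud("wrist",d,(s["eef_pos"],s["eef_rot"])); H=np.hypot(*(C[...,:2]-g).transpose(2,0,1))
K=C[(H<.025)&(C[...,2]>.041)&(C[...,2]<.05)]
print("knob",len(K),np.median(K,0),(K.max(0)+K.min(0))/2,np.ptp(K,axis=0),"t",s["time_s"])
D=C[(H<.045)&(abs(C[...,2]-.016)<.004)]; print("disc",len(D),(np.percentile(D,99.5,0)+np.percentile(D,.5,0))/2,np.ptp(D,axis=0))
E
```

```text
contact True tcp [ 0.4596 -0.1173  0.103 ] seat z 0.103 F [-0.3  0.5  5. ] t 32.1
s_red t 33.4 tcp [ 0.4585 -0.1168  0.2114] F [-0.8 -0.2  0.6] w 0.0852 fit (array([ 0.4593, -0.1172]), 1339, 'z', np.float64(0.1455), 'rms', np.float64(0.001), 'slope', array([ 0.011, -0.001]))
knob 576 [0.65519166 0.21667012 0.04377415] [0.65473445 0.21704742 0.04341989] [0.02105003 0.02102247 0.00468842] t 34.8833
disc 3425 [0.65485529 0.21682395 0.01582965] [0.06325376 0.06248328 0.00779357]
```

View pics/w_lid.png

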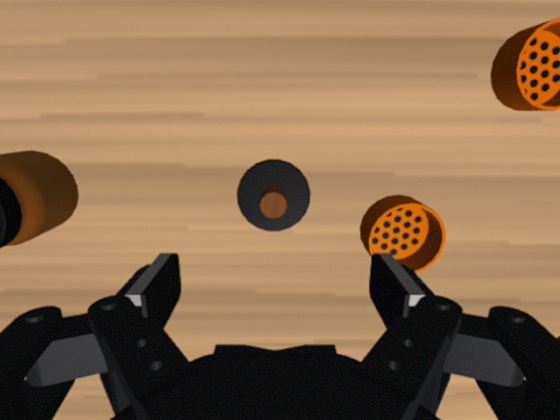

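View pics/s_red.png

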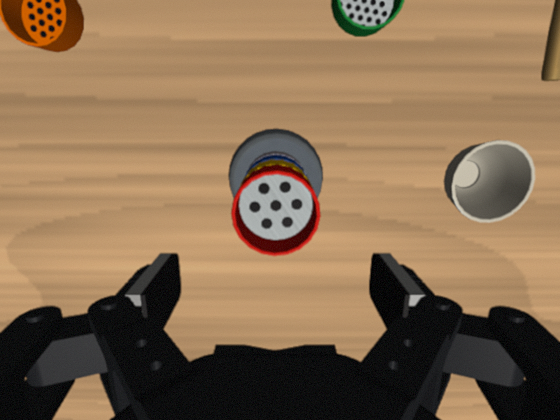

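```bash
python3 - <<'E'
from h import *
command_gripper(.045)
p=pick((.6549,.2169),.012,"lid",top=.22)
w=r.read_state()["grip_width"]; print(w)
if w>.018:
    r.reach([.4594,-.1172,.235],Q)
    s=r.read_state(); pc,d=optics.get_image("wrist"); cv2.imwrite("pics/h_lid.png",pc[:,:,::-1])
    C=cloud("wrist",d,(s["eef_pos"],s["eef_rot"])); zd=s["eef_pos"][2]-p[2]+.016
    H=np.hypot(*(C[...,:2]-s["eef_pos"][:2]).transpose(2,0,1)); D=C[(H<.042)&(abs(C[...,2]-zd)<.004)]
    print(s["time_s"],s["eef_pos"],"disc",len(D),(np.percentile(D,99.5,0)+np.percentile(D,.5,0))/2,np.ptp(D,axis=0),"z expected",zd)
E
```

```text
touch False
gripped 0.020684500608457494 [0.6555 0.217  0.0129]
0.020548139948270674
40.1417 [ 0.46013694 -0.11682226  0.23509886] disc 5514 [ 0.46040039 -0.11679611  0.23787671] [0.06303533 0.06331345 0.00791509] z expected 0.23819825631669106
```

View pics/h_lid.png

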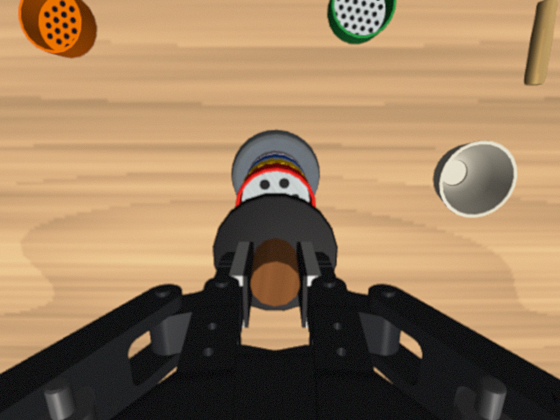

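```bash
python3 - <<'E'
from h import *
R=np.array([.4593,-.1172])
e=lower(R,.1509)
assert e<.002
release(.05,up=.1)
s=r.read_state(); p,d=optics.get_image("wrist"); cv2.imwrite("pics/s_lid.png",p[:,:,::-1])
C=cloud("wrist",d,(s["eef_pos"],s["eef_rot"])); H=np.hypot(*(C[...,:2]-R).transpose(2,0,1))
D=C[(H<.031)&(abs(C[...,2]-.154)<.006)]; a=np.linalg.lstsq(np.c_[D[:,:2]-R,np.ones(len(D))],D[:,2],rcond=None)[0]
print("disc",len(D),(np.percentile(D,99.5,0)+np.percentile(D,.5,0))/2,"z",np.median(D[:,2]),"slope",a[:2])
r.reach([.35,.35,.3],Q)
for n in("scene","top"):
    p,d=optics.get_image(n); cv2.imwrite(f"pics/{n}1.png",p[:,:,::-1]); 
    if n=="top":
        C=cloud(n,d); f0=np.load("pics/top0.npz"); C0=cloud(n,f0["d"])
        print("green",fit(C,(.6354,-.2015),.038,.0305),fit(C0,(.6354,-.2015),.038,.0305))
        for nm,u,v in(("bowl",414,262),("jar",150,194),("scoop",435,200),("or1",293,160),("or2",333,176),("or3",260,207)):
            w=np.s_[v-22:v+23,u-22:u+23]; print(nm,"colour change",np.abs(p[w].astype(int)-f0["p"][w]).mean().round(2))
    else: cv2.imwrite("pics/scene1c.png",cv2.resize(p[130:300,80:330,::-1],None,fx=3,fy=3))
print(r.read_state()["time_s"])
E
```

```text
contact True tcp [ 0.4591 -0.1172  0.1508] seat z 0.1509 F [-1.   0.6  5.6] t 41.6
disc 3754 [ 0.45965014 -0.11717861  0.15412242] z 0.15382933502789609 slope [-0.00397194 -0.00206035]
green (array([ 0.6354, -0.2019]), 64, 'z', np.float64(0.038), 'rms', np.float64(0.001), 'slope', array([-0.015,  0.015])) (array([ 0.6354, -0.2015]), 68, 'z', np.float64(0.0374), 'rms', np.float64(0.001), 'slope', array([-0.006, -0.009]))
bowl colour change 1.93
jar colour change 2.38
scoop colour change 1.88
or1 colour change 1.99
or2 colour change 1.96
or3 colour change 1.97
44.7083
```

View pics/scene1c.png

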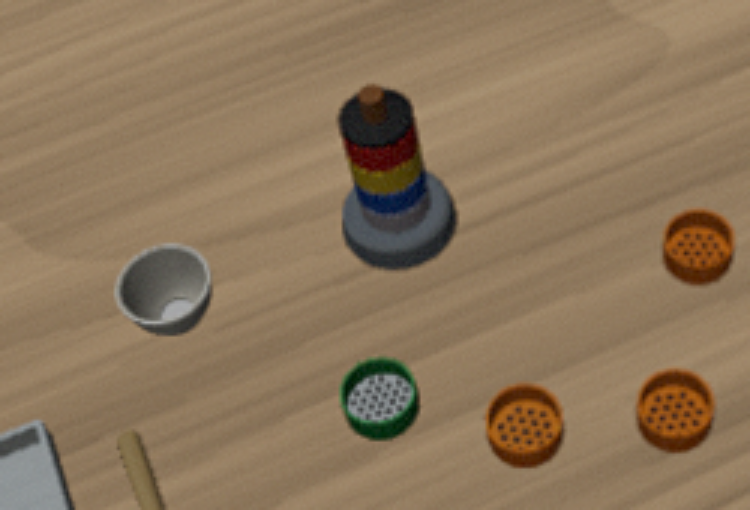

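The picture shows the full stack: pan, blue, yellow, red and lid, with the lid centred at about (378,125). The layers are flush, and the green sieve, the bowl and the oranges are in their places. I'm handing it in.

```bash
python3 -c "
from workcell import r
r.finish_job()"
```

```text
the job is handed in; nothing more can be done
```

The stack is built and handed in: blue, yellow, red, then the black lid on the catch pan. The arm was clear of it after about 45 s of robot time.

- **Placing:** I lowered each piece with a force guard, and each touched down at 5–6 N within 0.1 mm of its expected height. I released it only then.
- **Seating:** The sieve rims measured 85.5, 115.5 and 145.5 mm, against 86, 116 and 146 nominal. The lid disc top was at 153.8 mm against 154. The sieve rims read a constant slope of about 0.01 rad. The one on the table gave nearly the same, so I put it down to the camera; the lid read 0.004 rad.
- **What disagreed:** My first grasp of blue closed on nothing, and blue did not move. Depth images showed the fingertips about 16 mm behind the reported TCP at sieve width, not 25 mm ahead as stated. I set the grip heights from that measurement, and every later grasp held.
- **Other objects:** The before and after top views show no movement of the bowl, jar, scoop or orange sieves. The green sieve's centre read 0.4 mm different, which is within measurement noise.

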